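Clamp the rivet jar and take off its tight lid

ROBOT

A 6-joint arm with a two-finger parallel gripper is mounted at the origin on the work surface. World frame = base frame: x ahead of the robot, y to its left, z up, the work surface at z = 0. Lengths are in mm, angles in rad, forces in N, time in s.
With the tool pointing down it reaches from about 300 to 775 mm from the base axis. Payload 14.6 kg.
Tool frame: the origin (TCP) lies between the finger pads; the fingertips stand 25 mm ahead of it and the grasp point (between the pads) lies 6 mm ahead of it; z points along the fingers, y is the line along which they close (so a half turn about z gives the same grasp; the last joint's range is limited). The gripper opens to 94 mm and grips with 3 to 60 N. Pads are 16 mm wide; open, the fingers measure 119 mm over their backs; the gripper's body (75 mm by 177 mm) begins 78 mm behind the grasp point.
Start: joints at [-1.337, 0.3, 1.521, -0, 1.321, -0.067], TCP at [162.949, -525.297, 230.446] pointing down, gripper open.
Joint ranges: [-3.03, 3.03], [-0.79, 2.21], [0.23, 2.52], [-1.04, 4.18], [0, 3.07], [-2.55, 2.55]. Speed limits (rad/s): [2.22, 2.22, 2.57, 3.14, 3.14, 3.14].

INTERFACE

Orientations are given as [roll, pitch, yaw] about the fixed x, y, z axes, in that order (R = Rz(yaw) Ry(pitch) Rx(roll)).
In Python, from cell import manip gives the robot as it stands. The module is installed in compiled form; this text tells all that it offers.
- The arm moves only by the tool step_arm, never from a script. Its argument "series" is one flat list of numbers, 5 for each row, row after row: the shift along the world's x, y, z in mm, then the turn about the world's z in rad, then the closure, from 0 (fully open) to 1 (shut). In form: [dx, dy, dz, spin, jaw, dx, dy, dz, spin, jaw, ...]. A call has 1 to 20 rows; each row shifts and turns the commanded pose from where the row before left it; what a row does not reach is not made up. A row lasts 1/8 s, in which the tool goes at most 62.5 mm and 10.7 degrees, less where a joint would pass 70% of its speed; a pose out of reach is approached as far as the arm can. A call is refused whole if a number of a shift passes 62.5 or a number of a turn 0.188, either way. A call with a gripper value outside its range is refused whole. The fingers move at their own pace and stop on an object; "squeeze" is the grip in N (left out, the last holds). Time passes only in rows, so rows that do not move let the fingers close. It gives the time, the measured TCP pose, the force, the opening and the grip force at its end, in the units of the state.
- manip.read_state(): the state, without advancing time (a new reading comes with each control period).
- manip.camera(name): name is "scene" or "top" or "wrist"; returns (picture, depth): 400x640x3 uint8, blue, green, red; 400x640 float32, mm along the optical axis (not along the pixel's ray), 0 where there is no reading.
- manip.camera_info(name): a dict with "fovy" (degrees; the focal length in pixels is half the picture's height over the tangent of half this angle, whatever the lens; pixels are square), "cx", "cy" (the principal point, pixels), "eye" and "orientation" of the camera in the world. Camera axes: x right, y down, z forward; pixel columns grow to the right and rows downward; lengths in mm; the calibration is good to about 2 mm. A picture is of the moment at which its call begins: read the wrist's pose just before it. camera_info takes no time and is no camera call; for the wrist camera it gives the pose at the moment of the call.
- manip.sign_off(): hands the job in; it is judged then, once.
The state is a dict: "clock": time; "joints": joint angles; "qd": joint speeds; "effort": joint torques, N m; "eef_pos": TCP position; "eef_rot": TCP orientation; "wrist_force": force on the tool from outside, world axes, zero at the start; "moment": the same for the moment, N m; "finger_gap": finger opening in mm; "finger_force": force on a finger pad.
Only numpy, scipy, OpenCV 4.12 (cv2) and the standard library are available. Lean on these libraries where they do the work, as an engineer would, in place of code of your own. Each camera call takes 0.05 s, during which the arm holds its last target. There are 200 camera calls.

TASK

Pull the black knob of the green bench clamp out until it clicks open, stand the red-lidded jar of brass rivets gently between the V jaws, let go of it, and push the knob home so that the jaws grip the jar. Then twist the tight lid anticlockwise about a quarter turn until its lugs come free, lift it straight off, and finish still holding the lid level, a centimetre or two above the mouth of the jar, with the jar left standing gripped in the clamp. Leave everything else on the bench where it is.

Things in the scene. Friction and masses are not known exactly. Their poses are not given: they have to be found in the camera images.
- clamp: green push-pull V-jaw clamp bolted to the bench; bed 172 x 80 x 10 mm, feet to 65 mm either side. Origin on the bench under the axis on which a clamped jar stands; z up; -x points to the knob. Fixed V jaw on the +x side (to x = 52 mm), sliding one on the -x side, both rubber-lined, 52 mm high. Guide block at x = -108 to -84 mm, 55 mm high; a small steel spring strut at y = 30 to 56 mm, 60 mm high
- clamp_seat (a point): on the clamp's bed, 10 mm above its origin: where a gripped jar's underside centre ends up (a millimetre or two off the bed is usual). With the jaw drawn out the jar can stand with its axis anywhere from 32 to 0 mm towards the knob from here, within 15 mm sideways; closing the jaw slides it into the fixed V and centres it
- jaw (a joint): how far sliding jaw and knob are drawn out, m: 0 = fully in (empty clamp), 0.036 = fully out. An over-centre spring holds it at both ends: about 20 N moves it off either end and over the middle (0.018), past which it snaps on by itself. On a jar it stops at about 0.004, and the spring goes on pressing the jaw on the jar with about 14 N
- knob (a point): centre of the black knob at the end of the clamp's rod: 29 mm in diameter, 28 mm long along the clamp's x, 38 mm above the bench; 140 mm from the clamp's origin along its -x when home, 176 mm when out; nothing beside or below it but the bench
- jar: the wide-mouth glass jar of brass rivets (the one with the red lid): body 57 mm in diameter, 62 mm tall to the shoulder, neck 45 mm in diameter with the rim 78 mm above the underside; about 0.3 kg. Origin at the centre of its underside, z up. It stands on the bench and any turn about z is possible
- lid: red ribbed lid on the jar, 62 mm in diameter, 24.5 mm tall; origin at the centre of its lower edge, z up, 63.5 mm above the jar's origin when shut. May be gripped anywhere round it; shut, it carries the jar. Three lugs: needs about 0.4 N m anticlockwise (from above), rises about 1 mm, is free from about 52 degrees, strikes the next lugs at about 99; then lifts straight off
- jar_mouth (a point): centre of the jar's rim, on the jar's axis, 78 mm above its underside
- jar_horn: bystander: same jar, black lid, filled with black studs; 62 mm across, 88 mm tall, origin at the centre of its underside, z up
- jar_bone: bystander: same jar, white lid, filled with white studs; 62 mm across, 88 mm tall, origin at the centre of its underside, z up
- mallet: bystander: dark wooden mallet lying flat, head 75 x 55 x 52 mm centred on the origin (underside), pale handle 180 mm long towards its -x
- chisel_wide: bystander: steel carving chisel lying flat, 157 mm long along its x, 13 mm thick, blade 12 mm wide; origin near mid-length, underside
- chisel_fine: bystander: steel carving chisel lying flat, 157 mm long along its x, 13 mm thick, blade 6 mm wide; origin near mid-length, underside
- dish: bystander: blue ceramic bowl, 90 mm across, 30 mm tall, origin at the centre of its underside
- brush: bystander: flat brush lying along its x, about 200 mm long; origin on its underside
There are look-alikes about, which are no part of the job. There is more than one size of the clamp; the job needs the larger. There is more than one size of the lid; the one meant has the size given above.

How it is judged (in metres and radians):
On the way, in this order (a step that is already met when the one before it is completed fails the run):
1. the knob is pulled out and clicks into its open notch (value of joint jaw above 0.031 m), for 0.2 s.
2. the closed jar stands upright on the clamp's bed between the open jaws, let go (value of joint jaw above 0.028 m and x of jar in the frame of clamp between -0.038 and 0.006 m and y of jar in the frame of clamp between -0.02 and 0.02 m and z of jar in the frame of clamp below 0.013 m and angle between jar's own z axis and vertical below 0.08 rad and z of lid in the frame of jar below 0.067 m and contact force between the fingers and jar below 0.3 N and contact force between the fingers and lid below 0.3 N), for 0.2 s.
3. the knob is pushed home and the jaws grip the jar, lid still on (value of joint jaw between 0.001 and 0.0075 m and x of jar in the frame of clamp between -0.005 and 0.005 m and y of jar in the frame of clamp between -0.005 and 0.005 m and z of jar in the frame of clamp below 0.016 m and angle between jar's own z axis and vertical below 0.08 rad and z of lid in the frame of jar below 0.067 m), for 0.2 s.
4. the lid comes off upward, the jar still gripped in the clamp (value of joint jaw between 0.001 and 0.0075 m and x of jar in the frame of clamp between -0.005 and 0.005 m and y of jar in the frame of clamp between -0.005 and 0.005 m and z of jar in the frame of clamp below 0.016 m and angle between jar's own z axis and vertical below 0.08 rad and z of lid in the frame of jar above 0.072 m), for 0.1 s.
At the end, for the whole second after the job is handed in: The fingers hold the lid still and level (0.2 rad), its lower edge 1 to 40 mm above the jar's rim, within 20 mm of its axis, touching neither jar nor clamp; the jar stands upright (0.08 rad) in the clamp within 5 mm of its axis, at most 6 mm off the bed, jaw home on it (1 to 7.5 mm) (value of joint jaw between 0.001 and 0.0075 m and x of jar in the frame of clamp between -0.005 and 0.005 m and y of jar in the frame of clamp between -0.005 and 0.005 m and z of jar in the frame of clamp below 0.016 m and angle between jar's own z axis and vertical below 0.08 rad and contact force between jar and clamp above 6 N and z of lid in the frame of jar between 0.079 and 0.118 m and horizontal distance between lid and jar_mouth below 0.02 m and angle between lid's own z axis and vertical below 0.2 rad and linear speed of lid below 0.03 m/s and contact force between the fingers and lid above 2 N and contact force between lid and jar below 0.05 N and contact force between lid and clamp below 0.05 N); the arm keeps its last pose, push and grip.
It fails at once if one of the other things on the bench (other jars, mallet, chisels, bowl, brush) is moved more than 30 mm (distance of any of jar_horn, jar_bone, mallet, chisel_wide, chisel_fine, dish, brush from where it was at the start of the episode above 0.03 m).
It fails at once if the jar is tipped over (angle between jar's own z axis and vertical above 0.6 rad).
It fails at once if the jar is dropped into the clamp (falls faster than 0.5 m/s close above the bed) (linear speed of jar above 0.5 m/s and horizontal distance between jar and clamp below 0.04 m and z of jar in the frame of clamp below 0.035 m).
It fails at once if the jar is dragged up out of the closed jaws (value of joint jaw below 0.0075 m and horizontal distance between jar and clamp below 0.02 m and z of jar in the frame of clamp between 0.025 and 0.07 m).
It also fails if it takes over 72 s, if anything falls off the work surface, if the arm or the gripper's body presses on something with over 40 N, if the wrist force passes 120 N, or if a joint passes its speed limit or range.

## Working session

There is one attempt and no reset: what is moved stays moved. The work goes in short steps, Python scripts to look and compute and a tool call to move; the robot and the scene stay as the last step left them, time stands still between calls to the robot, and variables do not carry over. Pictures are saved under pics/ and viewed, at most 10 in all, crops included, and the job is handed in when it is done.

Besides the shell and the picture viewer there is one more tool, called as name(argument=value, ...), one argument or row to a line, values as JSON. step_arm: Moves the arm, as the interface text tells. Its arguments: {"type":"object","properties":{"series":{"type":"array"},"squeeze":{"type":"number"}},"required":["series"]}

```bash
mkdir -p pics; cat > h.py <<'E'
import numpy as np, cv2
from scipy.spatial.transform import Rotation as R
from cell import manip
def shot(n,f):
    i=manip.camera_info(n); p,d=manip.camera(n); cv2.imwrite(f'pics/{f}.png',p); np.savez(f'pics/{f}.npz',d=d,p=p,eye=i['eye'],o=np.array(i['orientation']),k=[i['fovy'],i['cx'],i['cy']]); return i
def rot(o):
    o=np.array(o); return o if o.shape==(3,3) else R.from_euler('xyz',o).as_matrix()
def pts(f):
    z=np.load(f'pics/{f}.npz'); d=z['d']; fo,cx,cy=z['k']; F=200/np.tan(np.radians(fo/2))
    v,u=np.mgrid[:400,:640]; c=np.stack([(u-cx)/F*d,(v-cy)/F*d,d],-1)
    return c@rot(z['o']).T+z['eye'], z['p'], d
E
python3 - <<'E'
from h import *
for n in('top','scene'):
    print(shot(n,n+'0'))
print(manip.read_state())
E
```

```text
{'fovy': 54.04373583579584, 'cx': 314.24382933114765, 'cy': 198.7183358849179, 'eye': array([414.88391506, -53.53543996, 988.03176477]), 'orientation': array([-2.95972704, -0.00358245, -1.5720946 ])}
{'fovy': 48.83635538767212, 'cx': 308.9760211662695, 'cy': 192.90180382762125, 'eye': array([1220.87867218,  614.55133676,  790.49900577]), 'orientation': array([-2.25150457,  0.01516054,  2.36033   ])}
{'clock': 0.1, 'joints': array([-1.33657608e+00,  3.00400797e-01,  1.52150260e+00,  3.01247812e-06,
        1.32067822e+00, -6.66212800e-02]), 'qd': array([ 0.00063599, -0.00074218, -0.00281947,  0.00209729,  0.0015666 ,
       -0.0009102 ]), 'effort': array([ 1.89412881e-04, -5.32649124e+01, -3.53285909e+01,  7.09300605e-02,
        2.34717998e-02, -6.74524108e-05]), 'eef_pos': array([ 162.91877424, -525.10879004,  229.95807516]), 'eef_rot': array([-3.14060608e+00, -6.87489676e-05,  3.00840743e-01]), 'wrist_force': array([-0.38453338,  0.31760784, -0.14508564]), 'moment': array([ 0.0333364 , -0.00057639, -0.01405531]), 'finger_force': 0.0, 'finger_gap': 94.16708414749594}
```

View pics/top0.png

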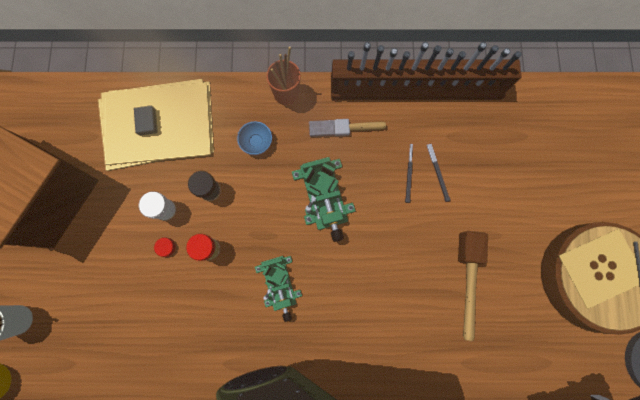

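View pics/scene0.png

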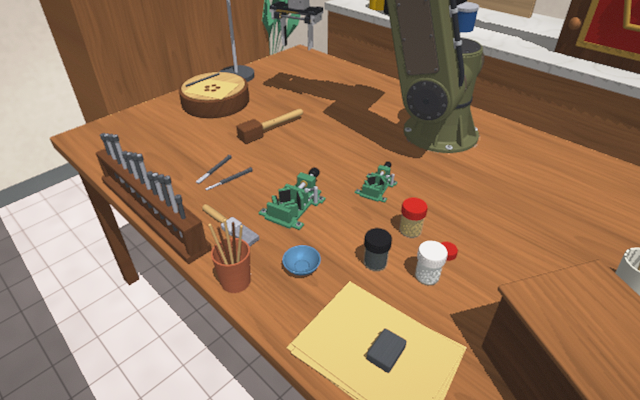

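Candidates: the clamps are the larger at top (325,195) and the smaller at (278,287). For the red lid there is the jar's at (201,247) and a loose small one at (164,247). I choose the larger clamp and the jar lid, and check them in one crop with sizes.

```bash
python3 - <<'E'
from h import *
P,p,d=pts('top0')
c=p[130:330,150:370]; cv2.imwrite('pics/crop0.png',cv2.resize(c,None,fx=3,fy=3,interpolation=cv2.INTER_CUBIC)[:600,:800])
b,g,r=[p[...,i].astype(int) for i in range(3)]
red=(r>110)&(g<60)&(b<60)
n,l,s,_=cv2.connectedComponentsWithStats(red.astype(np.uint8))
for i in range(1,n):
    if s[i,4]>60:
        q=P[l==i]; t=np.percentile(q[:,2],60); q=q[abs(q[:,2]-t)<6]; print('red',s[i],q.min(0),q.max(0),(q.min(0)+q.max(0))/2,np.median(q,0))
gr=(g>r+15)&(g>b+5)&(P[...,2]>3)
n,l,s,_=cv2.connectedComponentsWithStats(cv2.dilate(gr.astype(np.uint8),np.ones((5,5))))
for i in range(1,n):
    q=P[(l==i)&gr]
    if len(q)>200:
        rc=cv2.minAreaRect(q[:,:2].astype(np.float32)); print('green',s[i],rc,q.max(0))
for u,v in[(336,236),(336,232),(201,247),(300,190)]: print(u,v,P[v,u])
# dark knob
m=(p.sum(-1)<120)&(P[...,2]>15)&(P[...,2]<70)
m[:222]=0;m[250:]=0;m[:,:320]=0;m[:,350:]=0
q=P[m];print('knob',len(q),q.min(0),q.max(0),q.mean(0))
E
```

```text
red [187 234  26  27 545] [439.37239913 176.1361936   83.82627008] [498.44930527 234.05531572  93.8474297 ] [468.9108522  205.09575466  88.83684989] [469.74461777 204.99435706  88.73610216]
red [154 238  19  19 279] [451.11289161 291.38319264  15.173872  ] [495.13676529 336.56145901  24.48602352] [473.12482845 313.97232582  19.82994776] [473.00839968 312.72041688  19.23977337]
green [ 290  155   67   76 3022] ((560.0731201171875, -91.28392791748047), (267.9408874511719, 135.0077667236328), 12.168278694152832) [ 6.98769224e+02 -1.46867883e-01  9.88031765e+02]
green [ 253  254   51   59 1824] ((393.2799987792969, 10.2138671875), (120.65957641601562, 134.54843139648438), 16.839710235595703) [451.16944237  89.23746789 988.03176477]
336 236 [ 496.53361674 -108.89083888   52.14395491]
336 232 [ 506.00496009 -108.94991468   52.97407012]
201 247 [468.79034948 201.98298769  85.66849829]
300 190 [618.88322948 -20.78872022   2.49430386]
knob 53 [ 487.18899819 -126.427572     40.38975474] [513.61040278 -99.57283613  52.92167462] [ 498.60979978 -113.56690997   49.0720809 ]
```

View pics/crop0.png

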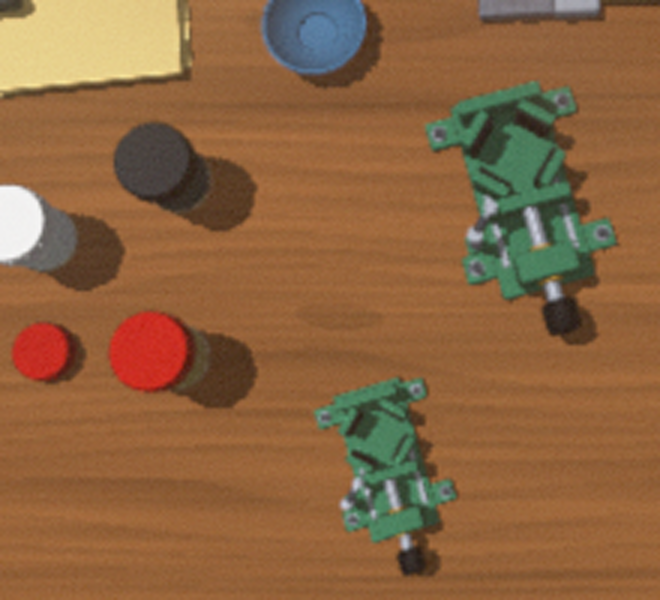

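The crop shows the larger clamp at crop (515,190), its knob at (562,312), and the jar's red lid at (150,350), 60 mm across at z≈88. The loose lid at (43,350) is only 45 mm, so the choices are confirmed. Clamp yaw is about 0.27.

step_arm(
  series=[34, 41, 0, 0, 0, 34, 41, 0, 0, 0, 34, 41, 0, 0, 0, 34, 41, 0, 0, 0, 34, 41, 0, 0, 0, 34, 41, 0, 0, 0, 34, 41, 0, 0, 0, 34, 41, 0, 0, 0, 34, 41, 0, 0, 0, 34, 41, 0, -0.03, 0, 0, 0, 0, 0, 0, 0, 0, 0, 0, 0],
)

```text
clock: 1.6
eef_pos: [502.5, -115.6, 230.1]
eef_rot: [-3.141, 0.001, 0.271]
wrist_force: [0.3, -0.2, -0.1]
finger_gap: 94.1
finger_force: 0.0
```

```bash
python3 - <<'E'
from h import *
print(shot('wrist','w1')); s=manip.read_state(); print(s['clock'],s['eef_pos'],s['eef_rot'],s['wrist_force'])
E
```

```text
{'fovy': 65.77326118925319, 'cx': 318.3154213429355, 'cy': 198.4841015994381, 'eye': array([575.12332243, -94.36753295, 385.01099113]), 'orientation': array([ 2.87614164e+00, -1.82923760e-04, -1.29995957e+00])}
1.65 [ 502.42146147 -115.97285151  230.27477964] [-3.14145052e+00  4.94295915e-04  2.70350076e-01] [-1.13384245 -0.29232745  0.9781165 ]
```

View pics/w1.png

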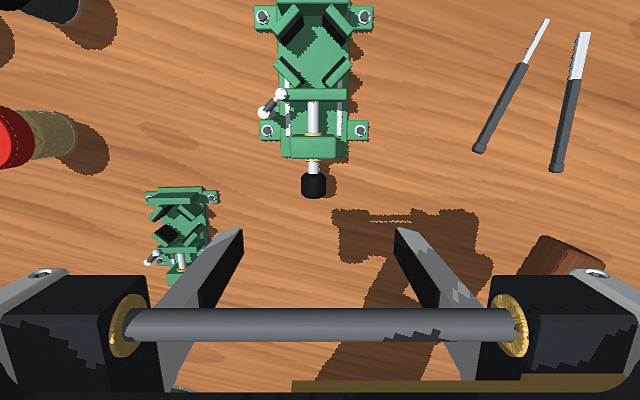

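The wrist view shows the large clamp squarely: knob at (313,185), foot bolts at (263,17), (365,17), (267,130) and (361,130), strut at (272,103). I'll turn these into positions.

```bash
python3 - <<'E'
from h import *
P,p,d=pts('w1')
b=[]
for u,v in[(263,17),(365,17),(267,130),(361,130)]:
    q=np.median(P[v-2:v+3,u-2:u+3].reshape(-1,3),0); b.append(q); print(q)
b=np.array(b)
for a in (b[0]-b[1], b[2]-b[3]): print('yaw',np.arctan2(-a[0],a[1]), np.linalg.norm(a[:2]))
m1=(b[0]+b[1])/2; m2=(b[2]+b[3])/2; a=m1-m2; print('mid yaw',np.arctan2(a[1],a[0]),m1,m2)
m=(p.sum(-1)<110)&(P[...,2]>25)&(P[...,2]<60); m[:168]=0;m[202:]=0;m[:,:296]=0;m[:,330:]=0
q=P[m]; print(len(q),q.min(0),q.max(0))
y=0.27
C=np.array([[np.cos(y),np.sin(y)],[-np.sin(y),np.cos(y)]])
t=q[:,:2]@C.T; lo,hi=np.percentile(t,[1,99],0); c=(lo+hi)/2; print('knob len/dia',hi-lo,'centre',C.T@c, 'origin',C.T@(c+[140,0]))
g=(p[...,1].astype(int)>p[...,2].astype(int)+15)&(P[...,2]>49)&(P[...,2]<60)&(np.indices(d.shape)[0]<165)&(np.indices(d.shape)[1]>240)
t=P[g][:,:2]@C.T-(c+[140,0]); 
print(np.histogram(t[:,0],bins=np.arange(-120,70,8))); print(np.percentile(t,[1,99],0))
gb=t[(t[:,0]<-80)]; print('guide',np.percentile(gb,[2,98],0))
E
```

```text
[656.1923638  -10.50812324  14.89259773]
[ 685.50495974 -115.68518777   14.90194267]
[542.16475749 -41.40059644  14.64018269]
[ 571.52442947 -147.25918042   14.53239662]
yaw 0.27180058428000115 109.18536157835136
yaw 0.2705478623498864 109.85458634240571
mid yaw 0.26740460935755195 [670.84866177 -63.09665551  14.8972702 ] [556.84459348 -94.32988843  14.58628965]
567 [ 484.44124716 -124.93840871   35.07123185] [514.31846442 -93.83958362  55.13267792]
knob len/dia [26.60312744 27.28408049] centre [ 499.18770976 -109.24434035] origin [634.11563525 -71.90193921]
(array([  0, 181, 363, 334, 182,   0,   1,   1,  61, 488, 314, 210, 226,
       120,   4,   0,  60, 240, 246, 237, 235,   0,   0]), array([-120, -112, -104,  -96,  -88,  -80,  -72,  -64,  -56,  -48,  -40,
        -32,  -24,  -16,   -8,    0,    8,   16,   24,   32,   40,   48,
         56,   64]))
[[-107.71434436  -36.54252952]
 [  42.08342615   37.03004908]]
guide [[-107.83031874  -23.76398921]
 [ -84.81730148   23.08577423]]
```

step_arm(
  series=[-3.5, 5.5, -50, 0, 0, 0, 0, -50, 0, 0, 0, 0, -45, 0, 0, 0, 0, -25, 0, 0, 0, 0, -16, 0, 0, 0, 0, 0, 0, 0.9, 0, 0, 0, 0, 1, 0, 0, 0, 0, 1, 0, 0, 0, 0, 1, 0, 0, 0, 0, 1, 0, 0, 0, 0, 1],
  squeeze=50,
)

```text
clock: 3.02
eef_pos: [499.5, -109.8, 44.5]
eef_rot: [3.142, -0.0, 0.271]
wrist_force: [-0.6, -0.3, 0.1]
finger_gap: 37.5
finger_force: 0.0
```

step_arm(
  series=[0, 0, 0, 0, 1, 0, 0, 0, 0, 1, 0, 0, 0, 0, 1],
)

```text
clock: 3.4
eef_pos: [499.5, -110.0, 44.4]
eef_rot: [3.141, -0.0, 0.271]
wrist_force: [1.7, -5.1, -1.1]
finger_gap: 27.5
finger_force: 50.0
```

step_arm(
  series=[-4, -1, 0, 0, 1, -6, -1.6, 0, 0, 1, -6, -1.7, 0, 0, 1, -6, -1.7, 0, 0, 1, -6, -1.6, 0, 0, 1, -5, -1.4, 0, 0, 1, -2.5, -0.7, 0, 0, 1, 0, 0, 0, 0, 1, 0, 0, 0, 0, 1],
)

```text
clock: 4.53
eef_pos: [463.9, -119.9, 44.4]
eef_rot: [3.141, 0.0, 0.271]
wrist_force: [0.0, -6.2, -1.7]
finger_gap: 27.7
finger_force: 50.0
```

step_arm(
  series=[0, 0, 0, 0, 0, 0, 0, 0, 0, 0, 0, 0, 0, 0, 0, 0, 0, 40, 0, 0, 0, 0, 60, 0, 0, 0, 0, 60, 0, 0, 0, 0, 26, 0, 0, 0, 0, 0, 0, 0],
)

```text
clock: 5.52
eef_pos: [464.5, -119.6, 232.0]
eef_rot: [3.14, -0.003, 0.271]
wrist_force: [0.4, -0.1, -0.5]
finger_gap: 94.0
finger_force: 0.0
```

```bash
python3 - <<'E'
from h import *
shot('wrist','w2'); P,p,d=pts('w2'); print(manip.read_state()['eef_pos'])
y=0.27
C=np.array([[np.cos(y),np.sin(y)],[-np.sin(y),np.cos(y)]])
t=(P[...,:2]-[634,-72])@C.T; z=P[...,2]
m=(p.sum(-1)<110)&(z>25)&(z<60)&(abs(t[...,1])<20)&(t[...,0]<-110)&(t[...,0]>-200)
print('knob',m.sum(),np.percentile(t[m],[1,99],0) if m.sum() else 0)
g=(p[...,1].astype(int)>p[...,2].astype(int)+15)&(z>46)&(z<60)&(abs(t[...,1])<50)&(abs(t[...,0])<120)
print(np.histogram(t[g][:,0],bins=np.arange(-120,70,8)))
# loose: red lid in wrist view
r=(p[...,2]>110)&(p[...,1]<60)&(p[...,0]<70)&(z>75)&(z<100); 
if r.sum(): q=P[r]; print('red',r.sum(),q.min(0),q.max(0))
E
```

```text
[ 463.91158352 -119.40230178  230.29812996]
knob 559 [[-189.68241259  -13.42618586]
 [-163.56846989   14.01657949]]
(array([  0, 187, 382, 383, 466, 437, 194, 218, 194,  16,   0,   0,   0,
         0,   0,   0,   0,   0,   0,   0,   0,   0,   0]), array([-120, -112, -104,  -96,  -88,  -80,  -72,  -64,  -56,  -48,  -40,
        -32,  -24,  -16,   -8,    0,    8,   16,   24,   32,   40,   48,
         56,   64]))
red 302 [443.76670505 176.40540538  81.14443386] [494.49163394 191.68207826  90.57458541]
```

Knob sits at −176 mm, so the clamp is open. Next, over the jar.

step_arm(
  series=[0.5, 46, 0, 0, 0, 0.5, 46, 0, 0, 0, 1, 46, 0, 0, 0, 1, 46, 0, 0, 0, 1, 46, 0, 0, 0, 0.5, 46, 0, 0, 0, 0.5, 48.5, 0, 0, 0, 0, 0, 0, 0, 0, 0, 0, 0, 0, 0],
)

```text
clock: 6.7
eef_pos: [468.6, 204.5, 229.1]
eef_rot: [3.141, 0.002, 0.271]
wrist_force: [0.5, -0.1, -0.7]
finger_gap: 94.2
finger_force: 0.0
```

```bash
python3 - <<'E'
from h import *
shot('wrist','w3'); P,p,d=pts('w3'); s=manip.read_state();print(s['eef_pos'],s['eef_rot'],s['joints'])
z=P[...,2]
r=(p[...,2]>110)&(p[...,1]<70)&(p[...,0]<70)
n,l,st,_=cv2.connectedComponentsWithStats(r.astype(np.uint8))
for i in range(1,n):
    if st[i,4]>300:
        q=P[l==i]; t=np.percentile(q[:,2],90); q=q[q[:,2]>t-5]
        (c,rad)=cv2.minEnclosingCircle(q[:,:2].astype(np.float32)); print(st[i],c,rad,t)
E
```

```text
[468.76521955 204.17065467 229.45254307] [3.14136541e+00 1.65729381e-03 2.70183045e-01] [ 3.39182960e-01  2.15423406e-01  1.62948501e+00 -1.16744194e-04
  1.29835326e+00  1.63982756e+00]
[ 209  130   40   41 1227] (499.6473388671875, 279.5904541015625) 68.00225830078125 20.540713215488882
[ 285  159   63   61 2760] (490.2787780761719, 218.559326171875) 51.580467224121094 89.76585726962183
```

View pics/w3.png

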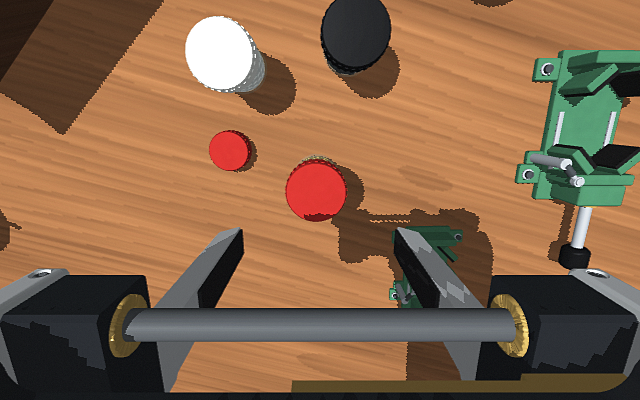

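The lid is centred near (316,191), between the fingers, and the white jar, black jar and small lid are all clear of them. I'll deproject the lid centre.

```bash
python3 - <<'E'
from h import *
z=np.load('pics/w3.npz'); fo,cx,cy=z['k'];F=200/np.tan(np.radians(fo/2))
for u,v in[(316,191),(285.5,191),(347,191),(316,220)]:
    r=rot(z['o'])@[(u-cx)/F,(v-cy)/F,1]; print(u,v,z['eye']+r*(88-z['eye'][2])/r[2])
E
```

```text
316 191 [470.17307535 208.26240751  88.        ]
285.5 191 [462.14752646 237.21291187  88.        ]
347 191 [478.33144165 178.83279184  88.        ]
316 220 [441.06475012 200.2491753   88.        ]
```

step_arm(
  series=[1, 2.5, -50, 0, 0, 0, 0, -45, 0, 0, 0, 0, -30, 0, 0, 0, 0, -15, 0, 0, 0, 0, -7, 0, 0, 0, 0, 0, 0, 0.7, 0, 0, 0, 0, 1, 0, 0, 0, 0, 1, 0, 0, 0, 0, 1, 0, 0, 0, 0, 1],
  squeeze=40,
)

```text
clock: 8.0
eef_pos: [470.1, 207.7, 83.9]
eef_rot: [-3.141, -0.001, 0.271]
wrist_force: [-1.2, 1.4, 4.6]
finger_gap: 61.1
finger_force: 40.0
```

step_arm(
  series=[0, 0, 10, 0, 1, 0, 0, 25, 0, 1, 0, 0, 35, 0, 1, 0, 0, 20, 0, 1, 8, -14, 10, 0, 1, 16, -30, 0, 0, 1, 20, -38, 0, 0, 1, 20, -38, 0, 0, 1, 20, -38, 0, 0, 1, 20, -38, 0, 0, 1, 20, -38, 0, 0, 1, 18, -32, 0, 0, 1, 10.4, -16, 0, 0, 1, 0, 0, 0, 0, 1, 0, 0, 0, 0, 1],
)

```text
clock: 9.88
eef_pos: [621.8, -74.4, 182.9]
eef_rot: [-3.141, 0.001, 0.271]
wrist_force: [-0.6, -0.5, -3.9]
finger_gap: 61.0
finger_force: 40.0
```

```bash
python3 - <<'E'
from h import *
shot('wrist','w4'); s=manip.read_state();print(s['eef_pos'],s['eef_rot'],s['wrist_force'])
shot('scene','s4')
a=cv2.imread('pics/w4.png');b=cv2.imread('pics/s4.png')[100:300,200:520]
cv2.imwrite('pics/c4.png',cv2.resize(np.vstack([a[:200],cv2.resize(b,(640,400))]),(640,600)))
E
```

```text
[621.91123005 -74.1572644  183.13775227] [-3.14116376e+00  7.76568805e-04  2.71223580e-01] [ 0.09823743  0.40342877 -4.11189565]
```

View pics/c4.png

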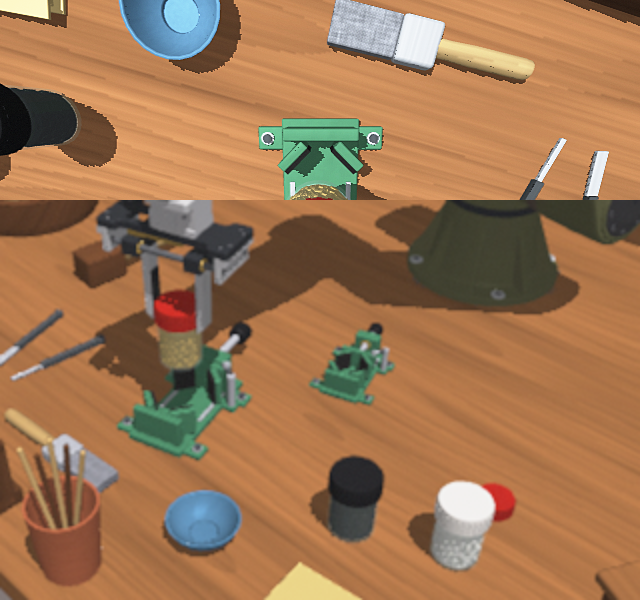

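step_arm(
  series=[0.4, -1.2, -15, 0, 1, 0, 0, -25, 0, 1, 0, 0, -22, 0, 1, 0, 0, -12, 0, 1, 0, 0, -7, 0, 1, 0, 0, -4, 0, 1, 0, 0, -2, 0, 1, 0, 0, -1, 0, 1, 0, 0, 0, 0, 1, 0, 0, 0, 0, 1],
)

```text
clock: 11.22
eef_pos: [622.8, -75.7, 95.7]
eef_rot: [3.141, -0.0, 0.271]
wrist_force: [0.7, 0.2, -4.5]
finger_gap: 61.3
finger_force: 40.0
```

step_arm(
  series=[0, 0, -1, 0, 1, 0, 0, -1, 0, 1, 0, 0, -0.5, 0, 1, 0, 0, 0, 0, 1],
)

```text
clock: 11.72
eef_pos: [623.0, -75.7, 93.9]
eef_rot: [3.141, -0.001, 0.271]
wrist_force: [-4.4, -0.1, 6.6]
finger_gap: 60.7
finger_force: 40.0
```

step_arm(
  series=[0, 0, 0, 0, 0.5, 0, 0, 0, 0, 0, 0, 0, 0, 0, 0, 0, 0, 0, 0, 0, 0, 0, 20, 0, 0, 0, 0, 40, 0, 0, 0, 0, 40, 0, 0, -20, -5, 0, 0, 0, -40, -11, 0, 0, 0, -40, -11, 0, 0, 0, -40, -11, 0, 0, 0, -18, -6, 0, 0, 0, 0, 0, 0, 0, 0],
)

```text
clock: 13.35
eef_pos: [464.6, -120.1, 194.5]
eef_rot: [3.14, -0.002, 0.27]
wrist_force: [-0.4, -1.1, 1.5]
finger_gap: 94.2
finger_force: 0.0
```

```bash
python3 - <<'E'
from h import *
shot('wrist','w5'); s=manip.read_state();print(s['eef_pos'],s['eef_rot'],s['wrist_force'])
E
```

```text
[ 465.24919311 -119.87191134  194.2450886 ] [ 3.14049099e+00 -1.71435716e-03  2.70192079e-01] [-0.05649592 -0.05633005 -0.27635178]
```

View pics/w5.png

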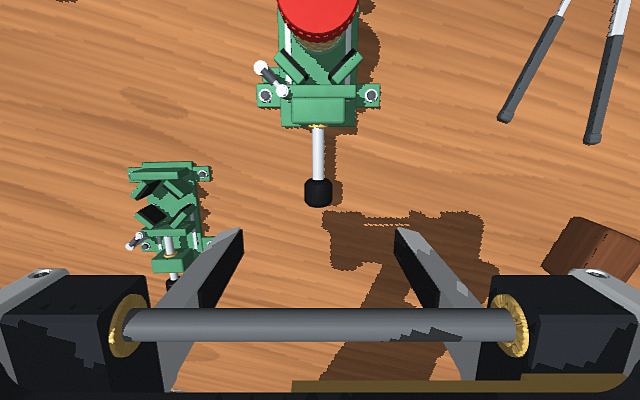

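The jar stands upright between the open jaws at (318,10), and the knob is out at (318,192), squarely ahead of the fingers. I'll descend and grip the knob.

step_arm(
  series=[0, 0, -50, 0, 0, 0, 0, -50, 0, 0, 0, 0, -30, 0, 0, 0, 0, -15, 0, 0, 0, 0, -5, 0, 0, 0, 0, 0, 0, 0.9, 0, 0, 0, 0, 1, 0, 0, 0, 0, 1, 0, 0, 0, 0, 1, 0, 0, 0, 0, 1, 0, 0, 0, 0, 1, 0, 0, 0, 0, 1, 0, 0, 0, 0, 1, 0, 0, 0, 0, 1],
  squeeze=50,
)

```text
clock: 15.15
eef_pos: [464.7, -119.7, 42.9]
eef_rot: [3.142, 0.0, 0.271]
wrist_force: [-0.2, -0.9, 0.2]
finger_gap: 27.2
finger_force: 50.0
```

step_arm(
  series=[3, 0.8, 0, 0, 1, 4, 1.1, 0, 0, 1, 4, 1.1, 0, 0, 1, 4, 1.1, 0, 0, 1, 4, 1.1, 0, 0, 1, 4, 1.1, 0, 0, 1, 4, 1.1, 0, 0, 1, 3, 0.8, 0, 0, 1, 1, 0.3, 0, 0, 1, 0, 0, 0, 0, 1, 0, 0, 0, 0, 1],
)

```text
clock: 16.52
eef_pos: [496.6, -110.9, 43.0]
eef_rot: [3.141, -0.002, 0.271]
wrist_force: [7.8, 2.8, -3.5]
finger_gap: 27.4
finger_force: 50.0
```

step_arm(
  series=[1, 0.3, 0, 0, 1, 0.5, 0.1, 0, 0, 1, 0, 0, 0, 0, 1, 0, 0, 0, 0, 0, 0, 0, 0, 0, 0, 0, 0, 0, 0, 0, 0, 0, 0, 0, 0, 0, 0, 50, 0, 0, 0, 0, 50, 0, 0, 0, 0, 50, 0, 0, 0, 0, 0, 0, 0, 0, 0, 0, 0, 0],
)

```text
clock: 18.02
eef_pos: [496.9, -110.7, 192.1]
eef_rot: [-3.141, 0.001, 0.271]
wrist_force: [-0.2, -1.1, 0.2]
finger_gap: 94.0
finger_force: 0.0
```

```bash
python3 - <<'E'
from h import *
shot('wrist','w6'); P,p,d=pts('w6'); print(manip.read_state()['eef_pos'])
y=0.27
C=np.array([[np.cos(y),np.sin(y)],[-np.sin(y),np.cos(y)]])
t=(P[...,:2]-[634,-72])@C.T; z=P[...,2]
m=(p.sum(-1)<110)&(z>25)&(z<60)&(abs(t[...,1])<20)&(t[...,0]<-110)&(t[...,0]>-200)
print('knob',m.sum(),np.percentile(t[m],[1,99],0))
r=(p[...,2]>100)&(p[...,1]<70)&(p[...,0]<70)&(z>70)&(z<120)
if r.sum(): print('lid',r.sum(),np.percentile(t[r],[1,50,99],0),np.percentile(z[r],[5,50,95]))
E
```

```text
[ 496.74003074 -110.64495544  191.60639238]
knob 706 [[-156.37074543  -13.62927673]
 [-130.34491728   13.81693293]]
lid 4359 [[-28.71782056 -28.04658698]
 [ -5.74718231  -0.17590857]
 [ 11.25399148  28.44719379]] [ 97.3494541   98.86152773 100.07394868]
```

Jaw is at about 3.5 mm and the lid is on the clamp axis with its top at z≈99, so the jar is gripped. Now the lid.

step_arm(
  series=[15, 4, 0, 0, 0, 40, 11, 0, 0, 0, 45, 13, 0, 0, 0, 30, 8, 0, 0, 0, 7, 2.5, 0, 0, 0, 0, 0, -40, 0, 0, 0, 0, -35, 0, 0, 0, 0, -16, 0, 0, 0, 0, -6, 0, 0, 0, 0, 0, 0, 0.3, 0, 0, 0, 0, 1, 0, 0, 0, 0, 1, 0, 0, 0, 0, 1, 0, 0, 0, 0, 1],
  squeeze=55,
)

```text
clock: 19.82
eef_pos: [634.5, -72.5, 96.5]
eef_rot: [3.141, -0.001, 0.271]
wrist_force: [0.0, -1.3, 3.9]
finger_gap: 61.0
finger_force: 55.0
```

step_arm(
  series=[0, 0, 0, 0.06, 1, 0, 0, 0, 0.1, 1, 0, 0, 0.1, 0.1, 1, 0, 0, 0.1, 0.1, 1, 0, 0, 0.1, 0.1, 1, 0, 0, 0.1, 0.1, 1, 0, 0, 0.1, 0.1, 1, 0, 0, 0.1, 0.1, 1],
)

```text
clock: 20.82
eef_pos: [634.7, -72.2, 97.4]
eef_rot: [3.14, -0.001, 1.034]
wrist_force: [0.5, 0.0, 6.5]
finger_gap: 61.1
finger_force: 55.0
```

```bash
python3 - <<'E'
from h import *
s=manip.read_state();print(s['eef_pos'],s['eef_rot'],s['wrist_force'],s['moment'],s['finger_gap'])
E
```

```text
[634.72071525 -72.23631199  97.43951682] [ 3.14022217e+00 -7.98346185e-04  1.03400073e+00] [4.93332194e-01 4.84183666e-03 6.49649870e+00] [-0.01098628 -0.00876131 -0.07378195] 61.11354583664064
```

step_arm(
  series=[0, 0, 0.1, 0.1, 1, 0, 0, 0.1, 0.1, 1, 0, 0, 0.1, 0.1, 1, 0, 0, 0.1, 0.1, 1, 0, 0, 0, 0.07, 1, 0, 0, 0, 0, 1],
)

```text
clock: 21.58
eef_pos: [634.6, -72.2, 97.7]
eef_rot: [3.14, -0.0, 1.502]
wrist_force: [-1.5, 0.7, 6.1]
finger_gap: 60.9
finger_force: 55.0
```

```bash
python3 - <<'E'
from h import *
s=manip.read_state();print(s['eef_pos'],s['eef_rot'],s['wrist_force'],s['moment'],s['finger_gap'])
shot('scene','s7'); cv2.imwrite('pics/c7.png',cv2.resize(cv2.imread('pics/s7.png')[120:270,200:400],(800,600),interpolation=cv2.INTER_CUBIC))
E
```

```text
[634.60935862 -72.22867325  97.66510327] [ 3.14037558e+00 -5.32281632e-05  1.50194881e+00] [-1.54846183  0.65686546  6.08900361] [-0.05450611 -0.01519018  0.04298244] 60.903517436148455
```

View pics/c7.png

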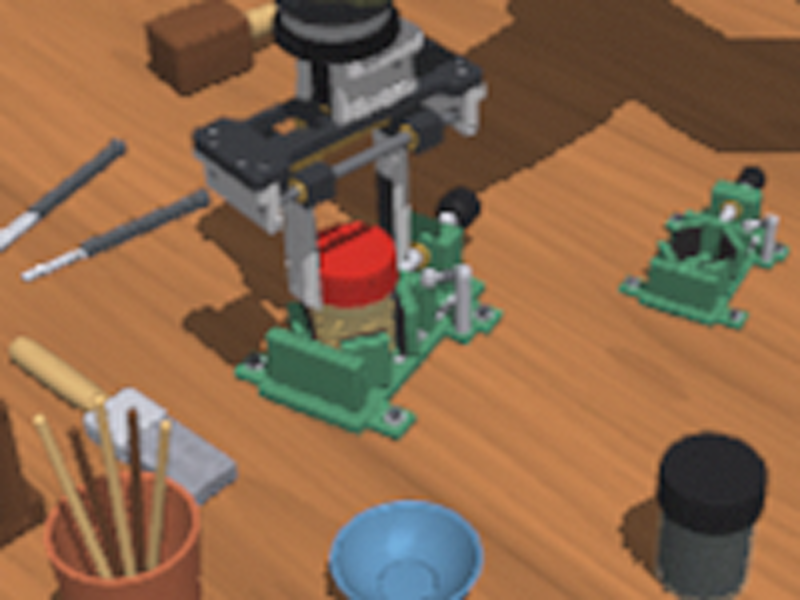

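The lid is held and the jar stands in the closed jaws at (355,320). I'll lift a little and watch the vertical force, to tell whether the lugs are free.

step_arm(
  series=[0, 0, 0.5, 0, 1, 0, 0, 0.5, 0, 1, 0, 0, 0.5, 0, 1, 0, 0, 0.5, 0, 1],
)

```text
clock: 22.12
eef_pos: [634.0, -72.2, 98.6]
eef_rot: [-3.141, -0.0, 1.501]
wrist_force: [0.4, -0.2, -0.6]
finger_gap: 61.1
finger_force: 55.0
```

step_arm(
  series=[0, 0, 0.7, 0, 1, 0, 0, 0.7, 0, 1, 0, 0, 0.6, 0, 1, 0, 0, 0, 0, 1],
)

```text
clock: 22.62
eef_pos: [634.3, -72.3, 101.0]
eef_rot: [3.142, 0.0, 1.501]
wrist_force: [0.3, 0.1, 0.0]
finger_gap: 61.1
finger_force: 55.0
```

Nothing resists, so the lugs are free. Lifting to about 17 mm above the rim.

step_arm(
  series=[0, 0, 3, 0, 1, 0, 0, 4, 0, 1, 0, 0, 5, 0, 1, 0, 0, 5, 0, 1, 0, 0, 5, 0, 1, 0, 0, 4, 0, 1, 0, 0, 1, 0, 1, 0, 0, 0, 0, 1, 0, 0, 0, 0, 1, 0, 0, 0, 0, 1],
)

```text
clock: 23.88
eef_pos: [634.2, -72.3, 127.8]
eef_rot: [-3.141, 0.0, 1.501]
wrist_force: [0.0, 0.4, -0.4]
finger_gap: 60.9
finger_force: 55.0
```

```bash
python3 - <<'E'
from h import *
s=manip.read_state();print(s['eef_pos'],s['eef_rot'],s['wrist_force'],s['moment'],s['finger_gap'])
shot('scene','s8'); cv2.imwrite('pics/c8.png',cv2.resize(cv2.imread('pics/s8.png')[120:270,200:400],(800,600),interpolation=cv2.INTER_CUBIC))
E
```

```text
[634.1987689  -72.30372892 127.78692592] [-3.14135835e+00  1.28207519e-05  1.50084358e+00] [ 0.02277798  0.41325219 -0.41428519] [-0.08485727 -0.13443351  0.01826484] 60.93132206065754
```

View pics/c8.png

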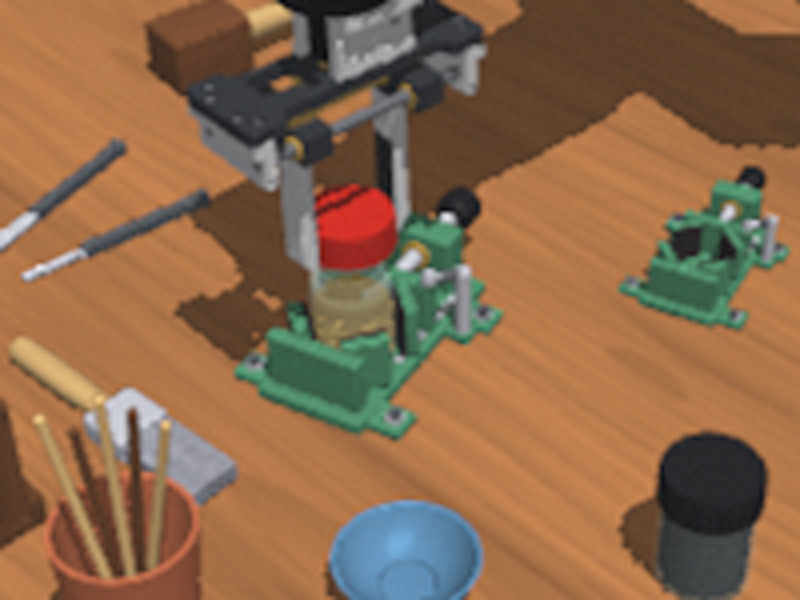

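The lid is level in the fingers at (355,230), and the open jar neck shows below it at (350,275), still gripped in the clamp. I'm handing in.

```bash
python3 -c "
from cell import manip; print(manip.sign_off())"
```

```text
the job is handed in; nothing more can be done
None
```

I handed the job in at about 24 s. The jar stands gripped in the clamp and the lid is held level about 17 mm above its mouth. The hand-in call returned no verdict, so this rests on the last picture and force readings.

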